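Set out the balancing kit on its marked pads

ROBOT

A 7-joint arm with a two-finger parallel gripper is mounted at the origin on the work surface. World frame = base frame: x ahead of the robot, y to its left, z up, the work surface at z = 0. Lengths are in m, angles in rad, forces in N, time in s.
With the tool pointing down it reaches from about 0.425 to 0.925 m from the base axis. Payload 6.8 kg.
Tool frame: the origin (TCP) lies on the centre line of the jaws, within the pads' length; the fingertips stand 25 mm ahead of it and the grasp point (between the pads) lies 6 mm ahead of it; z points along the fingers, y is the line along which they close (so a half turn about z gives the same grasp; the last joint's range is limited). The gripper opens to 88 mm and grips with 3 to 60 N. Pads are 20 mm wide; open, the fingers measure 115 mm over their backs; the gripper's body (75 mm by 178 mm) begins 61 mm behind the grasp point.
Start: joints at [1.123, 0.477, 0.022, 1.555, -0.011, 1.109, -0.083], TCP at [0.225, -0.636, 0.248] pointing down, gripper open.
Joint ranges: [-2.96, 2.96], [-0.34, 2.1], [-1.41, 1.46], [0.24, 2.44], [-1.37, 4.51], [0.17, 1.92], [-2.96, 2.96]. Speed limits (rad/s): [2.39, 2.39, 3.14, 3.14, 3.14, 3.14, 3.14].

INTERFACE

Orientations are given as a rotation vector (axis times angle).
In Python, from cell import arm, set_gripper, kin, observe, optics gives the robot as it stands. Calls block until the motion is done:
- arm.move_ptp(position, orientation): joint-space move of the TCP to a pose.
- arm.move_l(position, rotation=None, vel=0.15, f_stop=None): straight line of the TCP; rotation=None keeps the orientation; vel is the mean speed in m/s. With f_stop (N) it stops when the force on the tool has changed by that much, and returns True; else False.
- arm.set_joints(angles): joint-space move.
- set_gripper(opening, force=None): finger opening in m; force is the grip in N (None keeps the last); returns when the fingers have stopped.
- arm.dwell(seconds).
- kin.solve_ik(position, orientation): joint angles nearest the present ones, or None.
- observe(): the state.
- optics.camera(name): name is "scene" or "top"; returns the picture (420x560x3 uint8, red, green, blue); there is no depth.
- optics.camera_model(name): a dict with "fx", "fy", "cx", "cy" (pixels), "R" (3x3) and "t" (3): a world point X has camera coordinates R X + t. Camera axes: x right, y down, z forward; pixel columns grow to the right and rows downward; lengths in m; the calibration is good to about 2 mm. A picture is of the moment at which its call begins. camera_model takes no time and is no camera call.
A pose or a line that the arm cannot do raises arm.IKError and nothing moves.
- arm.sign_off(): hands the job in; it is judged then, once.
The state is a dict: "clock": time; "joints": joint angles; "dq": joint speeds; "joint_torque": joint torques, N m; "position": TCP position; "tool_rot": TCP orientation; "force": force on the tool from outside, world axes, zero at the start; "ft_torque": the same for the moment, N m; "gripper_width": finger opening in m; "gripper_force": force on a finger pad.
Only numpy, scipy, OpenCV 4.12 (cv2) and the standard library are available. Lean on these libraries where they do the work, as an engineer would, in place of code of your own. Each camera call takes 0.05 s, during which the arm holds its last target. There are 200 camera calls.

TASK

Set out the balancing kit for the next impeller: put the bronze lantern ring, the steel magnetic base, the brass arbor and the aluminium canister each upright on the rubber pad whose inlaid shape matches its foot, centred on that shape, and the magnetic base lined up with its rectangle (either way round). Set each thing down rather than dropping it, and leave the blue mug and the grey steel ring where they stand.

Things in the scene. Friction and masses are not known exactly. Their poses are not given: they have to be found in the camera images.
- lantern_ring: Bronze (brown-orange) lantern ring lying flat: plain ring, outside diameter 56 mm, bore 40 mm, 22 mm high, small dark holes round its side; about 0.25 kg. Loose, stands upright on the table at the start. Origin at the centre of its underside, z up.
- magnetic_base: Bright steel block: 58 mm long (its x), 44 mm wide (its y; plain parallel faces), 40 mm high, brass seam, about 0.6 kg. A 12 mm stud rises from the middle of its top to 54 mm; a red switch knob (26 mm) sticks out 10 mm from the +x face, 22 mm up. Loose, upright on the table at the start. Origin at the centre of the block's underside, z up.
- arbor: Brass balancing arbor standing on its foot: foot disc 40 mm diameter and 10 mm high, body 26 mm diameter from 10 to 62 mm height, then a turned shoulder and a 16 mm spigot up to 92 mm; about 0.38 kg. Loose, stands upright on the table at the start. Origin at the centre of its underside, z up.
- canister: Dented aluminium canister with a dark knurled screw top, closed: body 56 mm diameter up to 68 mm height, screw top 51 mm diameter from 73 to 88 mm; about 0.45 kg. Loose, stands upright on the table at the start. Origin at the centre of its underside, z up.
- ring_pad: Dark rubber square 90 x 90 mm, 5 mm thick, fixed to the table, inlaid flush with an orange ring shape (60 mm outside, 36 mm inside diameter): the place of the bronze lantern ring. Origin at the centre of its underside, inlay centred on it; z up; the top face is 5 mm above the origin.
- base_pad: Dark rubber square 90 x 90 mm, 5 mm thick, fixed to the table, inlaid flush with a red rectangle, 62 mm along the pad's x and 48 mm along its y: the place of the magnetic base. Origin at the centre of its underside, inlay centred on it; z up; the top face is 5 mm above the origin. The base's x must lie along the pad's x, either way round.
- arbor_pad: Dark rubber square 90 x 90 mm, 5 mm thick, fixed to the table, inlaid flush with a small yellow disc of 44 mm diameter: the place of the arbor. Origin at the centre of its underside, inlay centred on it; z up; the top face is 5 mm above the origin.
- canister_pad: Dark rubber square 90 x 90 mm, 5 mm thick, fixed to the table, inlaid flush with a large white disc of 62 mm diameter: the place of the canister. Origin at the centre of its underside, inlay centred on it; z up; the top face is 5 mm above the origin.
- mug: Bystander, leave alone: chipped blue enamel mug, 72 mm diameter, 75 mm high, handle on its +y side reaching about 72 mm from the axis. Loose. Origin at the centre of its underside.
- steel_ring: Bystander, leave alone: grey steel spacer ring lying flat, 56 mm outside and 34 mm inside diameter, 14 mm high. Loose. Origin at the centre of its underside.
Things that resemble listed ones, but are neither listed nor needed, are in the scene too. Of the things shaped like the arbor, the brass one is meant.

How it is judged:
By the outcome, as a careful person would: the job done as asked, in the order asked, and still so for the second after the job is handed in, with the robot touching nothing.
It also fails if it takes over 102 s, if anything falls off the work surface, if the arm or the gripper's body presses on something with over 40 N, if the wrist force passes 120 N, or if a joint passes its speed limit or range.

## Working session

There is one attempt and no reset: what is moved stays moved. The work goes in short steps, each a Python script; the robot and the scene stay as the last script left them, time stands still between calls to the robot, and variables do not carry over. Pictures are saved under pics/ and viewed, at most 14 in all, crops included, and the job is handed in when it is done.

```bash
mkdir -p pics; ls; python3 - <<'E'
from cell import optics,observe
import cv2
for n in("scene","top"):
    im=optics.camera(n); cv2.imwrite(f"pics/{n}0.png",cv2.resize(im[:,:,::-1],(800,600),interpolation=cv2.INTER_CUBIC)); cv2.imwrite(f"raw_{n}.png",im[:,:,::-1])
    m=optics.camera_model(n); print(n,m, -m["R"].T@m["t"])
s=observe();print(s["clock"],s["tool_rot"],s["gripper_width"])
E
```

```text
pics
scene {'fx': 395.1196475049966, 'fy': 395.1196475049966, 'cx': 274.1982632148738, 'cy': 203.53417195661473, 'R': array([[ 0.13898173,  0.99026489,  0.00771503],
       [ 0.77434573, -0.10381492, -0.6241884 ],
       [-0.61731092,  0.09272489, -0.78123577]]), 't': array([-0.06996785, -0.3893063 ,  1.28061189])} [ 1.10171763 -0.08987369  0.75799914]
top {'fx': 399.10380913333523, 'fy': 399.10380913333523, 'cx': 284.43386383865754, 'cy': 208.37033910481628, 'R': array([[-0.01952139, -0.99938908,  0.02898941],
       [-0.98408511,  0.01408416, -0.17713875],
       [ 0.17662224, -0.03198604, -0.98375885]]), 't': array([-0.00528821,  0.51635282,  0.79012925])} [0.36847748 0.01271573 0.86891604]
0.1 [-3.09478492e+00 -5.30991824e-01  6.17886632e-04] 0.08776197837652139
```

View pics/scene0.png

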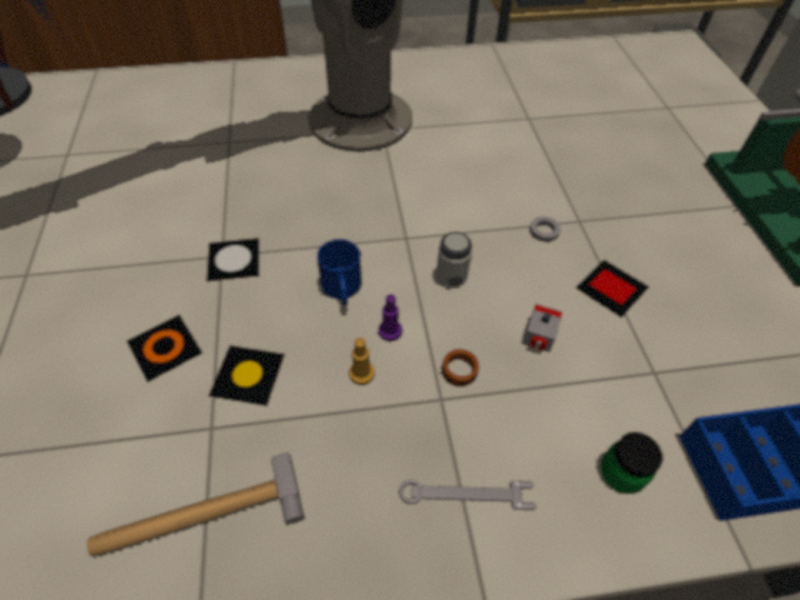

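View pics/top0.png

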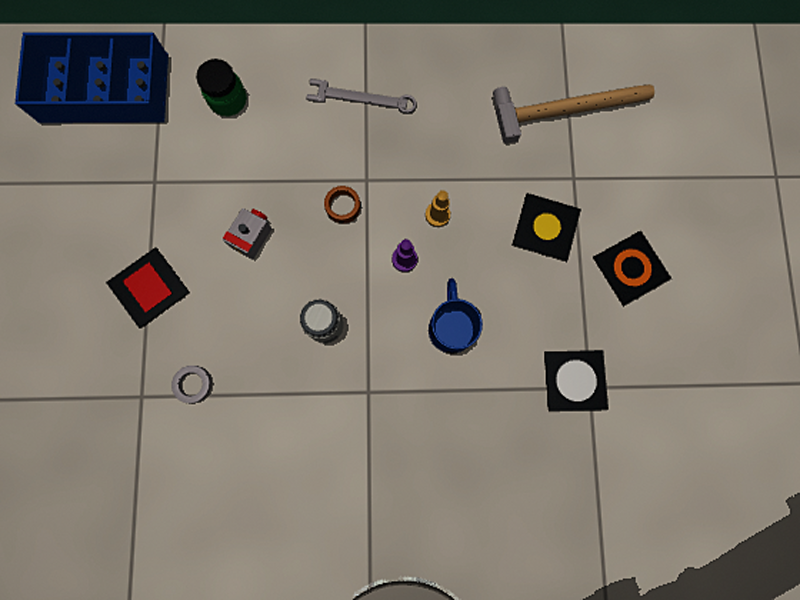

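The candidates, as pixels in the top picture:
- **Lantern ring:** bronze ring (342,204), not the grey ring (192,384) or the orange inlay (632,267).
- **Arbor:** brass (438,209), not the purple one (404,256).
- **Canister:** aluminium (322,320), not the green jar (222,88).
- **Magnetic base:** steel block (247,232), the only one like it.

The pads are red (148,287), yellow (547,227), orange (632,267) and white (577,380). The mug is at (455,325) with its handle pointing up in the image.

Next I'll make close crops and segment the inlays.

```bash
cat > vis.py <<'E'
import numpy as np, cv2
from cell import optics
M={n:optics.camera_model(n) for n in("scene","top")}
def proj(n,X):
    m=M[n]; c=np.atleast_2d(X)@m["R"].T+m["t"]
    return np.c_[m["fx"]*c[:,0]/c[:,2]+m["cx"], m["fy"]*c[:,1]/c[:,2]+m["cy"]]
def ray(n,p):
    m=M[n]; d=m["R"].T@np.array([(p[0]-m["cx"])/m["fx"],(p[1]-m["cy"])/m["fy"],1.])
    return -m["R"].T@m["t"],d
def onplane(n,p,z):
    o,d=ray(n,p); return o+d*(z-o[2])/d[2]
def tri(ps,pt):
    A=[];b=[]
    for n,p in(("scene",ps),("top",pt)):
        o,d=ray(n,p); d=d/np.linalg.norm(d); P=np.eye(3)-np.outer(d,d); A.append(P); b.append(P@o)
    A=np.vstack(A);b=np.hstack(b); x=np.linalg.lstsq(A,b,rcond=None)[0]
    return x, np.linalg.norm(A@x-b)
def mask(im,c,r,kind):
    hsv=cv2.cvtColor(im,cv2.COLOR_BGR2HSV).astype(int); H,S,V=hsv[...,0],hsv[...,1],hsv[...,2]
    m={"orange":(H>4)&(H<20)&(S>130)&(V>60),"yellow":(H>17)&(H<33)&(S>130)&(V>60),"red":((H<5)|(H>174))&(S>150)&(V>70),
       "white":(S<70)&(V>120)}[kind].astype(np.uint8)
    w=np.zeros_like(m); c=np.round(c).astype(int); w[c[1]-r:c[1]+r+1,c[0]-r:c[0]+r+1]=1; return m*w
def cen(m):
    c,_=cv2.findContours(m,cv2.RETR_EXTERNAL,cv2.CHAIN_APPROX_NONE); c=max(c,key=cv2.contourArea)
    f=np.zeros_like(m); cv2.drawContours(f,[c],-1,1,-1); ys,xs=np.nonzero(f); return np.array([xs.mean(),ys.mean()]),c,len(xs)
E
python3 - <<'E'
from vis import *
I={n:cv2.imread(f"raw_{n}.png") for n in M}
P={"ring":("orange",(115,242),(443,187),15),"base":("red",(429,201),(104,201),22),"arbor":("yellow",(173,262),(383,158),15),"can":("white",(163,181),(403,266),16),"LR":("orange",(322,257),(239,143),18)}
for k,(col,s,t,r) in P.items():
    cs,_,ns=cen(mask(I["scene"],s,r,col)); ct,cc,nt=cen(mask(I["top"],t,r,col)); x,e=tri(cs,ct)
    print(k,cs.round(1),ct.round(1),ns,nt,x.round(4),round(e,4),"z5:",onplane("scene",cs,.005)[:2].round(4),onplane("top",ct,.005)[:2].round(4))
    if k=="base":
        b=cv2.boxPoints(cv2.minAreaRect(cc)); w=np.array([onplane("top",q,.005)[:2] for q in b]); d=np.diff(np.r_[w,w[:1]],axis=0); print(np.linalg.norm(d,axis=1).round(4),np.degrees(np.arctan2(d[:,1],d[:,0])).round(1))
T=[("top",(239,143)),("top",(173,163)),("top",(306,147)),("top",(226,225)),("scene",(322,257)),("scene",(380,230)),("scene",(253,253)),("scene",(318,182)),("top",(104,201)),("scene",(429,201)),("top",(319,228)),("scene",(238,190))]
out=np.zeros((600,800,3),np.uint8)
for i,(n,c) in enumerate(T):
    a=I[n][c[1]-20:c[1]+20,c[0]-20:c[0]+20] if i<8 else I[n][c[1]-25:c[1]+25,c[0]-25:c[0]+25]
    a=cv2.resize(a,(200,200),interpolation=cv2.INTER_CUBIC)
    for g in range(0,200,50 if i<8 else 40): a[::4,g]=a[g,::4]=(0,255,0)
    out[i//4*200:i//4*200+200,i%4*200:i%4*200+200]=a
cv2.imwrite("pics/mont.png",out)
E
```

```text
ring [114.1 242. ] [442.5 186.9] 556 551 [ 0.568  -0.3733  0.0036] 0.0012 z5: [ 0.5687 -0.3737] [ 0.5676 -0.3718]
base [428.5 200.3] [102.6 200.6] 435 631 [0.5464 0.3797 0.0043] 0.0015 z5: [0.5471 0.378 ] [0.5465 0.3806]
[0.049  0.0626 0.0485 0.0622] [ -51.8 -142.9  127.7   37.5]
arbor [172.7 261.3] [382.6 158.1] 346 293 [ 0.6366 -0.2415  0.0041] 0.0013 z5: [ 0.6369 -0.2422] [ 0.6363 -0.2403]
can [162.6 180.4] [403.2 266.1] 339 632 [ 0.393  -0.2715  0.0034] 0.0015 z5: [ 0.3941 -0.2722] [ 0.393  -0.2698]
LR [322.  255.8] [238.9 141.5] 440 460 [0.6741 0.0822 0.0171] 0.0019 z5: [0.6671 0.0837] [0.6787 0.0845]
```

View pics/mont.png

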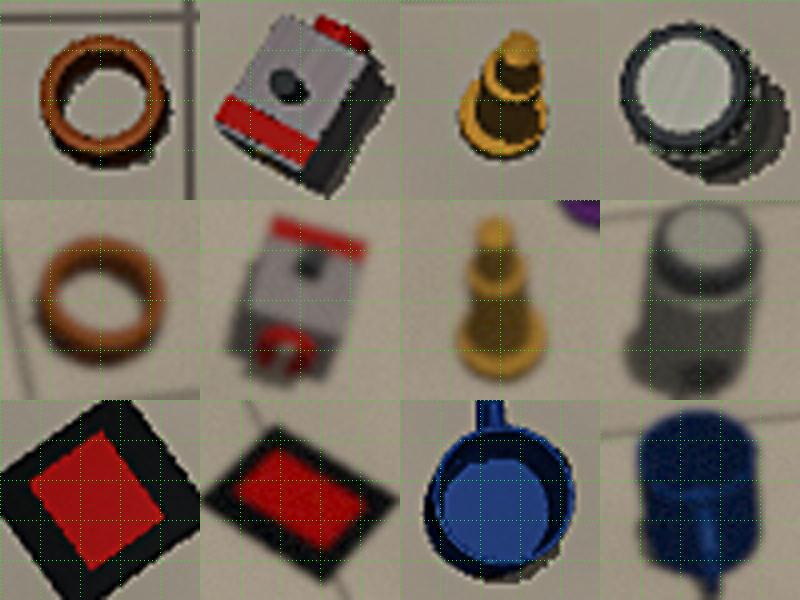

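The montage confirms the bronze ring, the steel base (knob pointing away from the robot, to the lower right in world terms), the brass arbor and the aluminium canister. The inlay heights come out at 3.4–4.3 mm against the stated 5 mm, and the red rectangle measures 62.5×49 mm at 37.5°. Next I'll fit the object models to the edges in both views.

```bash
cat > fit.py <<'E'
from vis import *
from scipy.optimize import minimize
OFF={"scene":np.array([.0005,-.0010]),"top":np.array([-.0005,.0010])}  # apparent shift per camera, from the pads
def circ(r,z,n=72):
    a=np.linspace(0,2*np.pi,n,endpoint=False); return np.c_[r*np.cos(a),r*np.sin(a),0*a+z]
def rect(l,w,z,n=20):
    s=np.linspace(-1,1,n); o=np.ones(n)
    p=np.vstack([np.c_[s,o],np.c_[s,-o],np.c_[o,s],np.c_[-o,s]])*[l/2,w/2]; return np.c_[p,0*p[:,0]+z]
MOD={"ring":([circ(.028,.022)],[circ(.020,.022)]),
 "base":([rect(.058,.044,.040)],[rect(.058,.044,.040)]),
 "arbor":([circ(.020,.010),circ(.020,0)],[circ(.008,.092)]),
 "canister":([circ(.0255,.088)],[circ(.0255,.088)])}
def curves(k,n,x,y,yaw=0,dz=0):
    c,s=np.cos(yaw),np.sin(yaw); R=np.array([[c,-s,0],[s,c,0],[0,0,1]])
    P=lambda q: proj(n,q@R.T+np.r_[np.array([x,y])+OFF[n],dz])
    h=P(np.vstack(MOD[k][0])).astype(np.float32); h=cv2.convexHull(h)[:,0]
    d=np.vstack([np.linspace(h[i],h[(i+1)%len(h)],8,endpoint=False) for i in range(len(h))])
    L=np.r_[0,np.cumsum(np.linalg.norm(np.diff(d,axis=0),axis=1))]; t=np.linspace(0,L[-1],120)
    return [np.c_[np.interp(t,L,d[:,0]),np.interp(t,L,d[:,1])]]+[P(q) for q in MOD[k][1]]
def grads(I):
    G={}
    for n,im in I.items():
        b=cv2.GaussianBlur(im.astype(np.float32),(0,0),1.0); g=np.hypot(cv2.Sobel(b,-1,1,0),cv2.Sobel(b,-1,0,1)).max(2); G[n]=np.minimum(g,150)
    return G
def fit(G,k,x0,cams=("scene","top"),dz=0,rng=.010):
    def f(p):
        s=0
        for n in cams:
            for c in curves(k,n,*p,dz=dz): s-=cv2.remap(G[n],c[:,:1].astype(np.float32),c[:,1:].astype(np.float32),1).mean()
        return s
    g=np.arange(-rng,rng+1e-9,.002); best=min(((f([x0[0]+a,x0[1]+b]+list(x0[2:])),x0[0]+a,x0[1]+b) for a in g for b in g))
    p0=np.r_[best[1:],x0[2:]]; st=np.vstack([p0]+[p0+d for d in np.diag([.002,.002]+[.1]*(len(p0)-2))])
    r=minimize(f,p0,method="Nelder-Mead",options=dict(initial_simplex=st,xatol=1e-5,fatol=1e-3)); return r.x,r.fun
def overlay(I,k,p,n,dz=0,h=22):
    c=np.round(proj(n,[p[0],p[1],.03+dz])[0]).astype(int); z=200/(2*h)
    a=cv2.resize(I[n][c[1]-h:c[1]+h,c[0]-h:c[0]+h],(200,200),interpolation=cv2.INTER_CUBIC)
    for q in curves(k,n,*p,dz=dz):
        for u,v in ((q-c+h+.5)*z-.5).round().astype(int):
            if 0<=u<200 and 0<=v<200: a[v,u]=(0,255,0)
    return a
E
python3 - <<'E'
from fit import *
I={n:cv2.imread(f"raw_{n}.png") for n in M}; G=grads(I)
g0={"ring":(.6735,.0835),"base":list(onplane("top",(173.5-.0,162),.03)[:2])+[-.6],"arbor":list(onplane("top",(302,148),.01)[:2]),"canister":list(onplane("top",(223.2,222.2),.088)[:2])}
g0["arbor"]=list(onplane("top",(303.5,148),.005)[:2])
out=[[],[]]
for k in g0:
    p,s=fit(G,k,g0[k]); a=fit(G,k,g0[k],("scene",))[0]; b=fit(G,k,g0[k],("top",))[0]
    print(k,np.round(g0[k],4),"->",p.round(4),round(s),"scene",a.round(4),"top",b.round(4))
    for i,n in enumerate(M): out[i].append(overlay(I,k,p,n))
cv2.imwrite("pics/ov.png",np.vstack([np.hstack(o) for o in out]))
print("purple",onplane("top",(283,187),.005)[:2].round(3),"mug",onplane("top",(319,226),.07)[:2].round(3))
E
```

```text
ring [0.6735 0.0835] -> [0.6735 0.0823] -578 scene [0.6813 0.0779] top [0.6741 0.0822]
base [ 0.6245  0.2236 -0.6   ] -> [ 0.6252  0.225  -0.5107] -502 scene [ 0.6246  0.2229 -0.613 ] top [ 0.6145  0.2149 -0.5711]
arbor [ 0.6619 -0.0613] -> [ 0.6588 -0.068 ] -583 scene [ 0.6589 -0.0681] top [ 0.6587 -0.068 ]
canister [0.4828 0.1084] -> [0.4828 0.1082] -467 scene [0.4812 0.1094] top [0.4831 0.108 ]
purple [ 0.572 -0.013] mug [ 0.475 -0.083]
```

View pics/ov.png

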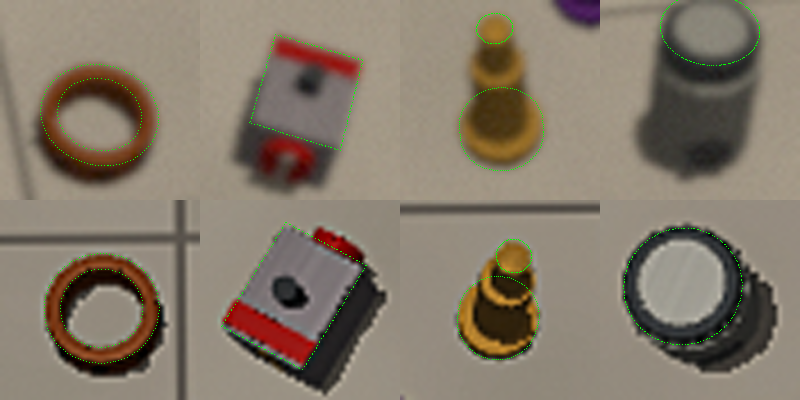

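Both views agree with the projected outlines of the ring, base, arbor and canister at the stated heights. I'll do a quick height scan as a check, then move the ring.

```bash
cat > act.py <<'E'
import numpy as np
from cell import arm,set_gripper,kin,observe
def down(c): a=(c+np.pi/2)/2; return np.pi*np.array([np.cos(a),np.sin(a),0])
def orient(p,c):
    best=None
    for k in(-1,0,1,2):
        r=down(c+k*np.pi); q=kin.solve_ik(p,r)
        if q is not None and (best is None or abs(q[6])<best[0]): best=(abs(q[6]),r)
    return best[1]
def st(t):
    s=observe(); print(t,"t",round(s["clock"],2),np.round(s["position"],4),"w",round(s["gripper_width"],4),"gf",round(s["gripper_force"],1),"F",np.round(s["force"],1)); return s
def pick(xy,c,z,opening,force,hi=.25):
    P=lambda h:[xy[0],xy[1],h]
    r=orient(P(z),c); set_gripper(opening); arm.move_ptp(P(hi),r)
    arm.move_l(P(z+.03),vel=.2); arm.move_l(P(z),vel=.06); st("at"); set_gripper(0,force); st("grip"); arm.move_l(P(hi),vel=.2); return st("lifted")
def place(xy,c,z,opening,hi=.25):
    P=lambda h:[xy[0],xy[1],h]
    r=orient(P(z),c); arm.move_ptp(P(hi),r); arm.move_l(P(z+.03),vel=.2); arm.move_l(P(z+.008),vel=.06); arm.dwell(.2); st("above")
    print("touch",arm.move_l(P(z-.004),vel=.012,f_stop=4)); st("down"); set_gripper(opening); arm.move_l(P(z+.04),vel=.08); arm.move_l(P(hi),vel=.25); st("off")
E
python3 - <<'E'
from fit import *
I={n:cv2.imread(f"raw_{n}.png") for n in M}; G=grads(I)
for k,p in {"ring":(.6735,.0823),"base":(.6252,.225,-.5107),"arbor":(.6588,-.068),"canister":(.4828,.1082)}.items():
    v=[(fit(G,k,p,dz=d/1000,rng=.004)[1],d) for d in range(-8,9,4)]; print(k,[round(a) for a,_ in v],"best dz mm",min(v)[1])
from act import *
phi=np.arctan2(.0823,.6735)
pick((.6735,.0823),phi,.028,.080,25)
phi=np.arctan2(-.3731,.568)
place((.5682,-.3728),phi,.033,.072)
E
```

```text
ring [-576, -562, -578, -570, -526] best dz mm 0
base [-471, -490, -502, -498, -480] best dz mm 0
arbor [-522, -572, -583, -545, -484] best dz mm 0
canister [-440, -458, -467, -467, -438] best dz mm 0
at t 5.21 [0.6735 0.0824 0.0278] w 0.0798 gf 0.0 F [-0.2 -0.7  0.8]
grip t 5.72 [0.6736 0.0823 0.0283] w 0.0551 gf 25.0 F [ 0.3 -0.1  2.1]
lifted t 6.98 [0.6727 0.0819 0.2485] w 0.0548 gf 25.0 F [-0.2  0.3 -1.4]
above t 10.49 [ 0.5685 -0.3729  0.0413] w 0.0548 gf 25.0 F [-0.3  0.4 -2.3]
touch True
down t 11.17 [ 0.5681 -0.3728  0.0332] w 0.0548 gf 25.0 F [-0.4  0.2  5.1]
off t 13.18 [ 0.5673 -0.3725  0.2481] w 0.0718 gf 0.0 F [ 0.1  0.3 -0.4]
```

```bash
python3 - <<'E'
from act import *
from vis import *
pick((.6252,.225),-.5107+np.pi/2,.033,.066,35)
place((.5468,.3793),np.radians(37.6+90),.038,.060)
I={}
for n in M: I[n]=optics.camera(n)[:,:,::-1].copy(); cv2.imwrite(f"raw2_{n}.png",I[n])
o=[]
for n,c in(("top",(442,185)),("scene",(115,240)),("top",(102,196)),("scene",(428,196))):
    o.append(cv2.resize(I[n][c[1]-25:c[1]+25,c[0]-25:c[0]+25],(400,300) if 0 else (300,300),interpolation=cv2.INTER_CUBIC))
cv2.imwrite("pics/pl1.png",np.vstack([np.hstack(o[:2]),np.hstack(o[2:])]))
E
```

```text
at t 17.4 [0.6251 0.2251 0.0328] w 0.0658 gf 0.0 F [-0.   1.1  0.1]
grip t 17.88 [0.6254 0.2252 0.0333] w 0.0437 gf 35.0 F [-0.3 -0.6  1.4]
lifted t 19.11 [0.6246 0.2244 0.2484] w 0.0438 gf 35.0 F [ 0.1  0.4 -6.5]
above t 21.67 [0.5469 0.3795 0.0464] w 0.0437 gf 35.0 F [-0.  -0.2 -5.7]
touch True
down t 22.33 [0.5468 0.3792 0.0383] w 0.0438 gf 35.0 F [-0.9 -0.1  6.4]
off t 24.33 [0.5466 0.3784 0.2482] w 0.0601 gf 0.0 F [ 0.4 -0.6 -0.4]
```

View pics/pl1.png

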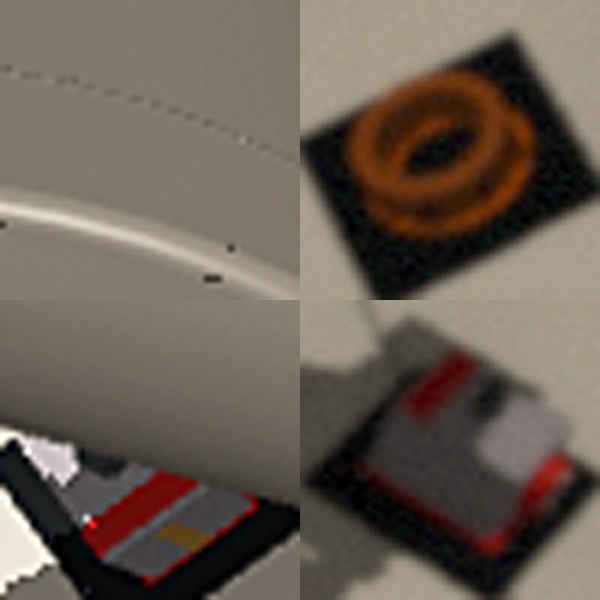

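The arm covers part of the view. I'll move it to the start pose and check both placings.

```bash
cat > chk.py <<'E'
from fit import *
import sys
PADS={"ring":(.5682,-.3728),"base":(.5468,.3793,np.radians(37.6)),"arbor":(.6366,-.2413),"canister":(.3935,-.271)}
INL={"ring":[circ(.030,.005)],"base":[rect(.062,.048,.005)],"arbor":[circ(.022,.005)],"canister":[circ(.031,.005)]}
def check(ks,name,tag):
    I={}
    for n in M: I[n]=optics.camera(n)[:,:,::-1].copy(); cv2.imwrite(f"{tag}_{n}.png",I[n])
    G=grads(I); out=[]
    for k in ks:
        p,_=fit(G,k,PADS[k],dz=.005,rng=.006); d=p-PADS[k]; print(k,"offset mm",(d[:2]*1000).round(1),"deg",np.degrees(d[2:]).round(1),
          *[(n,((fit(G,k,PADS[k],(n,),dz=.005,rng=.006)[0]-PADS[k])[:2]*1000).round(1)) for n in M])
        col=[]
        for n in M:
            a=overlay(I,k,p,n,dz=.005,h=25); c=np.round(proj(n,[p[0],p[1],.035])[0]).astype(int)
            q=INL[k][0]; P=PADS[k]; w=P[2] if len(P)>2 else 0; R=np.array([[np.cos(w),-np.sin(w),0],[np.sin(w),np.cos(w),0],[0,0,1]])
            for u,v in ((proj(n,q@R.T+np.r_[np.array(P[:2])+OFF[n],0])-c+25.5)*4-.5).round().astype(int):
                if 0<=u<200 and 0<=v<200: a[v,u]=(255,0,255)
            col.append(a)
        out.append(np.vstack(col))
    a=np.hstack(out); s=min(800/a.shape[1],600/a.shape[0]); cv2.imwrite(name,cv2.resize(a,None,fx=s,fy=s,interpolation=cv2.INTER_CUBIC))
E
python3 - <<'E'
from act import *; from chk import *
arm.set_joints([1.123,.477,.022,1.555,-.011,1.109,-.083]); st("home")
check(["ring","base"],"pics/c1.png","raw3")
E
```

```text
home t 28.13 [ 0.2261 -0.6362  0.2476] w 0.0597 gf 0.0 F [-0.6  0.1  0.1]
ring offset mm [ 0.1 -0. ] deg [] ('scene', array([-0. , -0.1])) ('top', array([0. , 0.1]))
base offset mm [-0.6 -1.1] deg [-0.2] ('scene', array([ 0.6, -1.3])) ('top', array([-1.2, -0.7]))
```

View pics/c1.png

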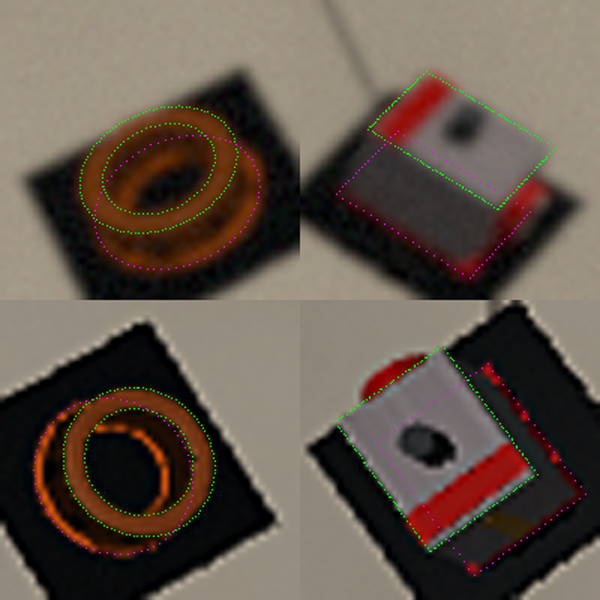

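The ring is centred within 0.1 mm. The base is about 1 mm off and 0.2° out, which is inside the 2 mm inlay margin. On to the arbor and canister.

```bash
python3 - <<'E'
from act import *; from chk import *
pick((.6588,-.068),np.radians(58),.050,.052,30,hi=.27)
place((.6366,-.2413),np.arctan2(-.2413,.6366),.055,.046,hi=.27)
pick((.4828,.1082),np.arctan2(.1082,.4828),.050,.078,30,hi=.27)
place((.3935,-.271),np.arctan2(-.271,.3935),.055,.072,hi=.27)
arm.set_joints([1.123,.477,.022,1.555,-.011,1.109,-.083]); st("home")
check(["ring","base","arbor","canister"],"pics/c2.png","raw4")
cv2.imwrite("pics/top4.png",cv2.resize(cv2.imread("raw4_top.png"),(800,600)))
E
```

```text
at t 32.89 [ 0.6588 -0.0679  0.0498] w 0.052 gf 0.0 F [-0.4  0.6  0.5]
grip t 33.43 [ 0.6588 -0.0683  0.0502] w 0.0249 gf 30.0 F [-0.8 -0.9  2.2]
lifted t 34.68 [ 0.658  -0.0682  0.2684] w 0.0245 gf 30.0 F [ 0.5  0.3 -4.4]
above t 37.41 [ 0.6369 -0.2413  0.0634] w 0.025 gf 30.0 F [-0.6 -0.5 -4.2]
touch True
down t 38.08 [ 0.6365 -0.2413  0.0551] w 0.0248 gf 30.0 F [-0.7  0.6  5.5]
off t 40.14 [ 0.6357 -0.2411  0.2681] w 0.0459 gf 0.0 F [-0.6  0.1  0.3]
at t 44.0 [0.4827 0.1084 0.0498] w 0.0778 gf 0.0 F [ 0.4  0.7 -1.8]
grip t 44.48 [0.4837 0.1085 0.0504] w 0.0555 gf 30.0 F [2.7 0.7 1.3]
lifted t 45.73 [0.4818 0.1078 0.2687] w 0.0558 gf 30.0 F [-0.1 -0.4 -4.4]
above t 48.98 [ 0.3937 -0.2711  0.0632] w 0.0561 gf 30.0 F [ 0.3  0.4 -4.3]
touch True
down t 49.64 [ 0.3935 -0.271   0.0553] w 0.0555 gf 30.0 F [0.1 0.1 4.6]
off t 51.63 [ 0.3927 -0.2706  0.2685] w 0.072 gf 0.0 F [-0.1 -0.2 -0.1]
home t 53.12 [ 0.2272 -0.6355  0.2479] w 0.0719 gf 0.0 F [0.5 0.7 0.3]
ring offset mm [ 0.1 -0. ] deg [] ('scene', array([-0.1, -0.1])) ('top', array([0. , 0.1]))
base offset mm [-0.2 -1. ] deg [0.4] ('scene', array([ 0.6, -0.2])) ('top', array([-1.1, -0.7]))
arbor offset mm [0.2 0.8] deg [] ('scene', array([1.8, 1. ])) ('top', array([-1.5,  1.2]))
canister offset mm [-3.  -0.8] deg [] ('scene', array([-2.2, -0.1])) ('top', array([-2.2,  5.4]))
```

View pics/c2.png

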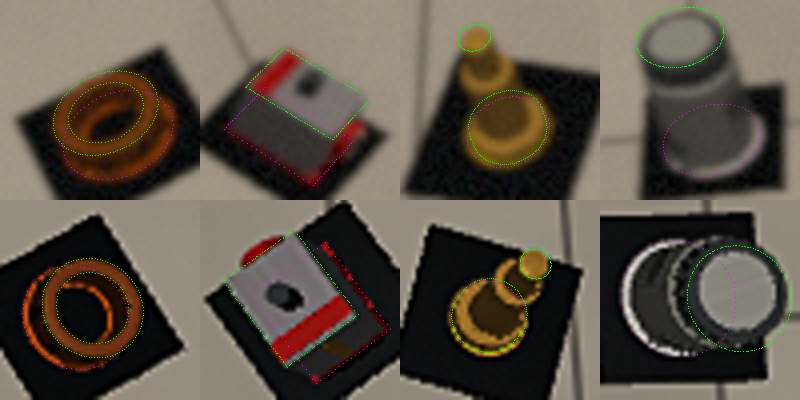

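View pics/top4.png

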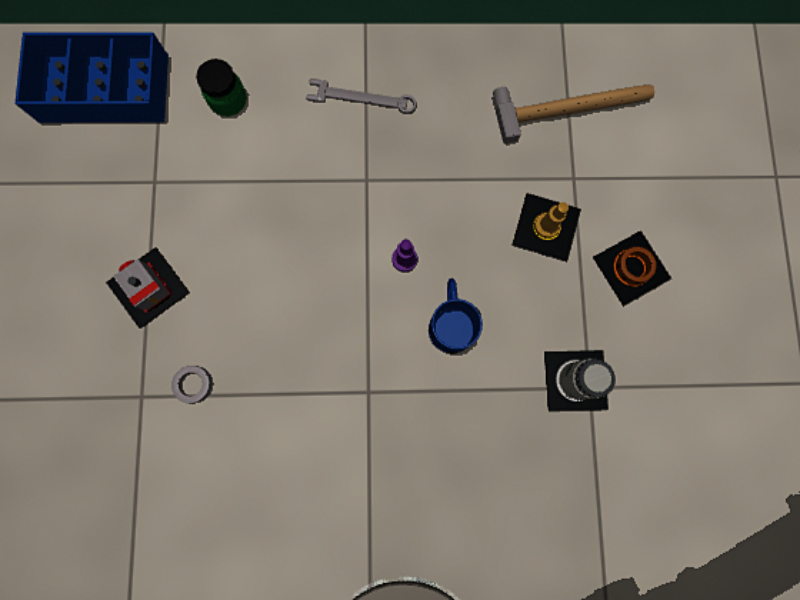

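The mug, grey ring and purple arbor haven't moved, and the ring, base and arbor are centred. The canister's edge fit is unreliable because its cap is dark, so I'll take an enlarged crop with base, shoulder and cap circles drawn at the pad centre.

```bash
python3 - <<'E'
from chk import *
o=[]
P=PADS["canister"]
for n,dc in(("scene",(0,-8)),("top",(3,0))):
    I=cv2.imread(f"raw4_{n}.png"); c=np.round(proj(n,[*P,.04])[0]).astype(int); h=25
    a=cv2.resize(I[c[1]-h:c[1]+h,c[0]-h:c[0]+h],(400,400),interpolation=cv2.INTER_CUBIC); a=cv2.convertScaleAbs(a,alpha=1.4,beta=15)
    b=a.copy()
    for r,z,col in((.031,.005,(255,0,255)),(.028,.005,(0,255,0)),(.028,.073,(0,255,255)),(.0255,.093,(0,128,255))):
        for u,v in ((proj(n,circ(r,z,150)+np.r_[np.array(P)+OFF[n],0])-c+h+.5)*8-.5).round().astype(int):
            if 0<=u<400 and 0<=v<400: b[v,u]=col
    o.append(b)
cv2.imwrite("pics/can.png",np.hstack(o))
E
```

```text
(no output)
```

View pics/can.png

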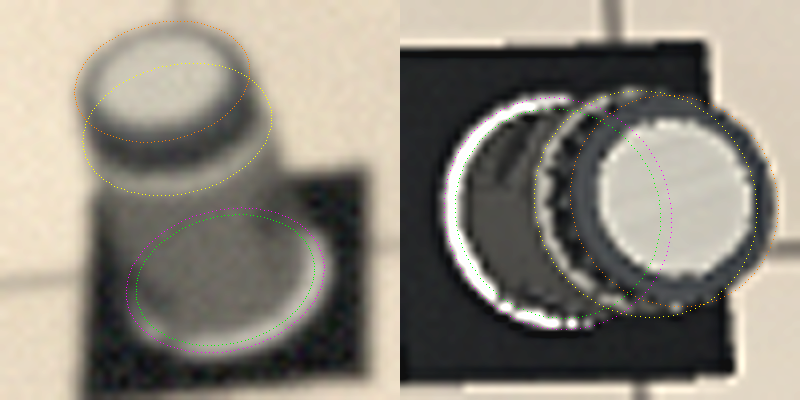

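The canister's cap and shoulder lie on the projected circles to within about 1 mm in both views, and an even white rim of the inlay shows round its foot. All four things are upright and centred, so I'm handing in.

```bash
python3 -c "
from cell import arm; print(arm.sign_off())"
```

```text
the job is handed in; nothing more can be done
None
```

The job is handed in at about 53 s on the robot clock: the ring, magnetic base, arbor and canister went down in that order, each upright and within about 1 mm of its inlay centre by camera, the base aligned to within about 0.5°, and the mug and grey ring were not moved.

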